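Set the calibration weights out in order of size

TASK

Put the four dark steel calibration weights away in order of size on the wooden board, each standing upright in the middle of its own round white pad: the smallest on the pad next to the timer, then rising in size to the largest on the pad at the other end, next to the specimen cup. Do not knock any weight over, and leave the cup standing where it is.

Things in the scene. Friction and masses are not known exactly. Their poses are not given: they have to be found in the camera images.
- weight_1_center (a point): smallest of four plain dark steel calibration weights (50 g, hidden variation 20 %): upright cylinder 20 mm in diameter, 20 mm tall, with a narrow neck and a small knob of 14 mm diameter on top, 30 mm tall in all; the point is its centre, half-way up (15 mm above its underside); z is its upright axis. Starts standing on the worktop, nothing tells which of the four starting places it has
- weight_2_center (a point): second smallest of four plain dark steel calibration weights (100 g, hidden variation 20 %): upright cylinder 28 mm in diameter, 28 mm tall, with a narrow neck and a small knob of 20 mm diameter on top, 42 mm tall in all; the point is its centre, half-way up (21 mm above its underside); z is its upright axis. Starts standing on the worktop, nothing tells which of the four starting places it has
- weight_3_center (a point): second largest of four plain dark steel calibration weights (200 g, hidden variation 20 %): upright cylinder 37 mm in diameter, 36 mm tall, with a narrow neck and a small knob of 27 mm diameter on top, 54 mm tall in all; the point is its centre, half-way up (27 mm above its underside); z is its upright axis. Starts standing on the worktop, nothing tells which of the four starting places it has
- weight_4_center (a point): largest of four plain dark steel calibration weights (500 g, hidden variation 20 %): upright cylinder 48 mm in diameter, 46 mm tall, with a narrow neck and a small knob of 35 mm diameter on top, 70 mm tall in all; the point is its centre, half-way up (35 mm above its underside); z is its upright axis. Starts standing on the worktop, nothing tells which of the four starting places it has
- pad_a_top (a point): round white pad, 60 mm in diameter, first (left-hand, +y end) of four alike in a straight row on a wooden board (76 x 300 mm, fixed); the point is the centre of the pad's flat top, 13 mm above the worktop (pad 3 mm thick, lying on the board's top at 10 mm); pads are 75 mm apart, the row runs along the pad's y axis; fixed
- pad_b_top (a point): round white pad, 60 mm in diameter, second of four alike in a straight row on a wooden board (76 x 300 mm, fixed); the point is the centre of the pad's flat top, 13 mm above the worktop (pad 3 mm thick, lying on the board's top at 10 mm); pads are 75 mm apart, the row runs along the pad's y axis; fixed
- pad_c_top (a point): round white pad, 60 mm in diameter, third of four alike in a straight row on a wooden board (76 x 300 mm, fixed); the point is the centre of the pad's flat top, 13 mm above the worktop (pad 3 mm thick, lying on the board's top at 10 mm); pads are 75 mm apart, the row runs along the pad's y axis; fixed
- pad_d_top (a point): round white pad, 60 mm in diameter, last (right-hand, -y end) of four alike in a straight row on a wooden board (76 x 300 mm, fixed); the point is the centre of the pad's flat top, 13 mm above the worktop (pad 3 mm thick, lying on the board's top at 10 mm); pads are 75 mm apart, the row runs along the pad's y axis; fixed
- timer: cream-coloured bench timer lying on the worktop, 62 x 66 x 18 mm, fixed, 82 mm beyond one of the two end pads of the row, at either end; origin at the centre of its underside
- cup_center (a point): white specimen cup with blue screw lid, 62 mm in diameter, 69 mm tall, loose, standing on the worktop 82 mm beyond the other end pad; the point is its centre, half-way up
Things that resemble listed ones, but are neither listed nor needed, are in the scene too. What is shaped like the part that bears weight_4_center but red is not meant.

How it is judged:
By the outcome, as a careful person would: the job done as asked, in the order asked, and still so for the second after the job is handed in, with the robot touching nothing.
It also fails if it takes over 112 s, if anything falls off the work surface, if the arm or the gripper's body presses on something with over 40 N, if the wrist force passes 120 N, or if a joint passes its speed limit or range.

ROBOT

A 6-joint arm with a two-finger parallel gripper is mounted at the origin on a cart in front of the work surface, level with it; the furniture and walls round the work are solid. World frame = base frame: x ahead of the robot, y to its left, z up, the work surface at z = 0. Lengths are in m, angles in rad, forces in N, time in s.
With the tool pointing down it reaches from about 0.25 to 0.775 m from the base axis. Payload 4 kg.
Tool frame: the origin (TCP) lies midway between the tips of the shut fingers; the grasp point (between the pads) lies grip_point_offset behind it (grip_point_offset is the distance from the TCP to the grasp point, in m); z points along the fingers, y is the line along which they close (so a half turn about z gives the same grasp; the last joint's range is limited). The gripper opens to 94 mm and grips with 3 to 60 N. Pads are 16 mm wide; open, the fingers measure 119 mm over their backs; the gripper's body (75 mm by 177 mm) begins 78 mm behind the grasp point.
Start: joints at [-1.315, 0.087, 1.371, -0, 1.684, -0.103], TCP at [0.193, -0.515, 0.206] pointing down, gripper open.
Joint ranges: [-3.1, 3.1], [-0.76, 2.03], [0.27, 2.55], [-1.08, 4.22], [0.17, 2.65], [-2.57, 2.57]. Speed limits (rad/s): [2.79, 2.79, 3.14, 3.14, 3.14, 3.14].

INTERFACE

Orientations are given as [roll, pitch, yaw] about the fixed x, y, z axes, in that order (R = Rz(yaw) Ry(pitch) Rx(roll)).
In Python, from bench import * gives the robot as it stands. The module is installed in compiled form; this text tells all that it offers.
- The arm moves only by the tool apply_moves, never from a script. Its argument "commands" is a list of rows, each a list of 7 numbers: the turn, a rotation vector about the world's x, y, z in rad, then the shift along the world's x, y, z in m, then the opening in per cent of the stroke, from 0 (shut) to 100 (fully open). In form: [[ax, ay, az, x, y, z, jaw], ...]. A call has exactly 5 rows; each row is the pose to reach, as a shift and turn from the pose commanded when the call began; what a row does not reach only later rows make up. A row lasts 1/10 s, in which the tool goes at most 50 mm and 8.59 degrees, less where a joint would pass 70% of its speed; a pose out of reach is approached as far as the arm can. A call with a gripper value outside its range is refused whole. The fingers move at their own pace and stop on an object; the grip force is fixed at half the most. Time passes only in rows, so rows that repeat a pose let the fingers close, or fill a call up. It gives the time, the measured TCP pose, the force, the opening and the grip force at its end, in the units of the state.
- get_obs(): the state, without advancing time (a new reading comes with each control period).
- snapshot(name): name is "side" or "top" or "wrist"; returns a dict with "pixels" (480x640x3 uint8, red, green, blue), "vertical_fov" (degrees; the focal length in pixels is half the picture's height over the tangent of half this angle, whatever the lens; pixels are square), "cx", "cy" (the principal point, pixels), "rvec" (rotation vector, rad) and "tvec" (3), from world to camera coordinates, as OpenCV has them. Camera axes: x right, y down, z forward; pixel columns grow to the right and rows downward; lengths in m; the calibration is good to about 2 mm. A picture is of the moment at which its call begins. There is no depth.
- close_job(): hands the job in; it is judged then, once.
Trained networks look in the newest picture that a camera, given by its name, has taken for a name from the list of things; names that differ only in an ending like _2 or _b are one class to them, and where a whole thing is asked for, a point or a joint stands for the part that bears it (a point fixed in the world has none). Each returns a list of dicts, best first, with "score" (0 to 1); they miss things now and then, are a little off and sometimes report something else, mostly with a low value. They report only what shows in the picture. A call takes as long as a camera call. They do not tell look-alikes from the thing itself.
- masks_of(camera, query): "mask" (480x640 bool, what is visible of it) and "extent" ([left, top, right, bottom] in pixels, round what is visible of it).
- place_of(camera, query): "pixel" ([column, row] in pixels: a listed point, or the origin of a listed thing).
The state is a dict: "time": time; "joint_positions": joint angles; "qvel": joint speeds; "joint_torque": joint torques, N m; "tool_pos": TCP position; "ee_rot": TCP orientation; "wrist_force": force on the tool from outside, world axes, zero at the start; "wrist_torque": the same for the moment, N m; "width": finger opening in m; "finger_force": force on a finger pad.
Only numpy, scipy, OpenCV 4.12 (cv2) and the standard library are available. Lean on these libraries where they do the work, as an engineer would, in place of code of your own. Each camera call takes 0.05 s, during which the arm holds its last target. There are 200 camera calls.

## Working session

There is one attempt and no reset: what is moved stays moved. The work goes in short steps, Python scripts to look and compute and a tool call to move; the robot and the scene stay as the last step left them, time stands still between calls to the robot, and variables do not carry over. Pictures are saved under pics/ and viewed, at most 14 in all, crops included, and the job is handed in when it is done.

Besides the shell and the picture viewer there is one more tool, called after "Call:" by a JSON object that holds its "fn" and its "kwargs", one argument or row to a line. apply_moves: Moves the arm, as the interface text tells. Its arguments: {"type":"object","properties":{"commands":{"type":"array"}},"required":["commands"]}

```bash
mkdir -p pics
cat > h.py <<'E'
from bench import *
import numpy as np, cv2
def snap(c,f=None):
    s=snapshot(c)
    if f: cv2.imwrite('pics/'+f,s['pixels'][:,:,::-1])
    return s
def cam(s):
    f=240/np.tan(np.radians(s['vertical_fov'])/2)
    K=np.array([[f,0,s['cx']],[0,f,s['cy']],[0,0,1]]);R=cv2.Rodrigues(np.array(s['rvec'],float))[0]
    return K,R,np.array(s['tvec'],float)
def at_z(s,px,z):
    K,R,t=cam(s);d=R.T@np.linalg.inv(K)@np.array([px[0],px[1],1.]);c=-R.T@t
    return c+d*(z-c[2])/d[2]
def proj(s,p):
    K,R,t=cam(s);q=K@(R@np.array(p,float)+t);return q[:2]/q[2]
E
python3 - <<'E'
from h import *
o=get_obs();print({k:np.round(v,3) for k,v in o.items()})
for c in ['side','top']:
    s=snap(c,c+'0.png');K,R,t=cam(s);print(c,-R.T@t,R[2])
    for q,z in [('weight_1_center',.025),('pad_a_top',.013),('timer',0),('cup_center',.0345)]:
        for d in place_of(c,q): print(q,np.round(d['score'],2),np.round(d['pixel']),np.round(at_z(s,d['pixel'],z),3))
    for d in masks_of(c,'weight_1_center'): print('m',np.round(d['score'],2),d['extent'],d['mask'].sum())
E
```

```text
{'time': np.float64(0.0), 'joint_positions': array([-1.315,  0.088,  1.372,  0.   ,  1.684, -0.103]), 'qvel': array([ 0.001, -0.   ,  0.001,  0.   ,  0.   , -0.   ]), 'joint_torque': array([-2.0000e-03, -3.4018e+01, -3.0243e+01,  7.2000e-02,  3.3000e-02,
       -0.0000e+00]), 'tool_pos': array([ 0.193, -0.514,  0.204]), 'ee_rot': array([-3.139, -0.   ,  0.359]), 'wrist_force': array([-0.352, -0.218,  0.189]), 'wrist_torque': array([ 0.028, -0.023,  0.036]), 'finger_force': np.float64(0.0), 'width': np.float64(0.094)}
side [0.54916222 1.13024256 0.54072795] [-0.05115679 -0.92340604 -0.38040014]
weight_1_center 0.73 [355. 304.] [0.435 0.241 0.025]
pad_a_top 0.72 [352. 281.] [0.425 0.124 0.013]
pad_a_top 0.42 [323. 232.] [ 0.467 -0.166  0.013]
timer 0.49 [304. 202.] [ 0.504 -0.455  0.   ]
cup_center 0.74 [328. 234.] [ 0.458 -0.096  0.034]
m 0.45 [351.1, 295.8, 357.8, 312.8] 103
m 0.3 [343.1, 269.2, 355.8, 292.7] 249
top [ 0.17451091 -0.00200523  1.70685647] [ 0.1902758  -0.01478674 -0.98161931]
weight_1_center 0.62 [235. 267.] [0.43  0.22  0.025]
pad_a_top 0.73 [442. 246.] [ 0.5   -0.381  0.013]
pad_a_top 0.55 [367. 259.] [ 0.46  -0.161  0.013]
timer 0.91 [471. 248.] [ 0.499 -0.47   0.   ]
cup_center 0.76 [340. 260.] [ 0.452 -0.081  0.034]
```

Run:
```python
import cv2
t=cv2.imread('pics/top0.png');cv2.imwrite('pics/t1.png',cv2.resize(t[170:390,200:510],(775,550),interpolation=cv2.INTER_CUBIC))
```

```text
(no output)
```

View pics/t1.png

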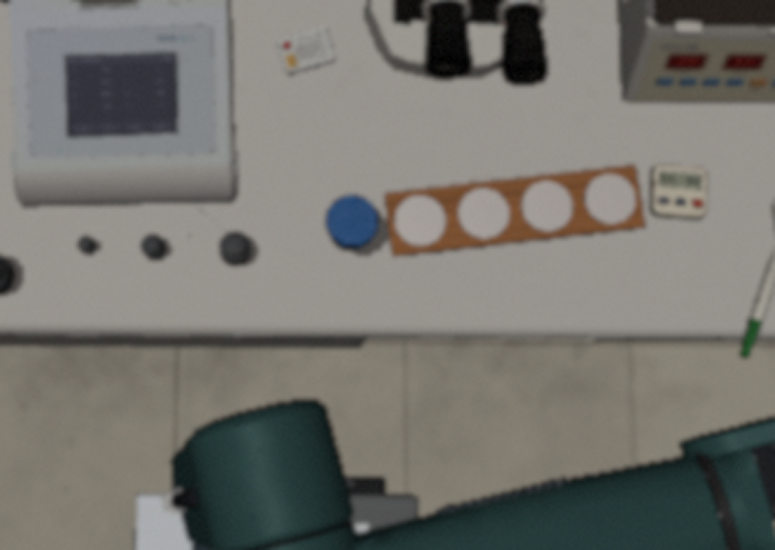

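View pics/side0.png

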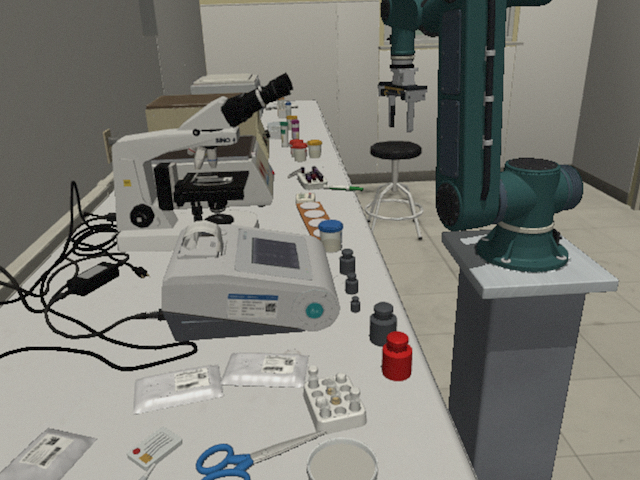

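The top view shows, left to right, a dark weight at the edge (201,280), then small (235,268), medium (262,269) and large-ish (294,270). The cup is at (341,259), the pads run from (368,258) to (444,250), and the timer is at (471,248). The side view shows the same order: the red look-alike at (397,355), then weight 4 (383,323), 1 (355,304), 2 (351,284) and 3 (347,261). So the timer is at the -y end: pad d gets weight 1, c gets 2, b gets 3 and a gets 4.

Run:
```python
from h import *
import bench
print([n for n in dir(bench) if not n.startswith('_')])
try: print(grip_point_offset)
except Exception as e: print(e)
s=snap('top');p=s['pixels'].astype(int);g=p.max(2)
for n,(u,v),h in [('w4',(201,280),.07),('w1',(235,268),.03),('w2',(262,269),.042),('w3',(294,270),.054)]:
    w=g[v-11:v+12,u-12:u+13];yy,xx=np.nonzero(w<80)
    c=(xx.mean()+u-12,yy.mean()+v-11);print(n,np.round(c,1),len(xx),np.round(at_z(s,c,h*.6),4))
P=[]
for i,(u,v) in enumerate([(368,258),(393.6,255.5),(419,252.5),(444,250)]):
    u0,v0=round(u),round(v);w=p[v0-12:v0+13,u0-12:u0+13];sat=w.max(2)-w.min(2)
    m=cv2.connectedComponents(((sat<25)&(w.max(2)>150)).astype(np.uint8))[1];m=m==m[12,12]
    yy,xx=np.nonzero(m);c=(xx.mean()+u0-12,yy.mean()+v0-12);P.append(at_z(s,c,.013));print('abcd'[i],np.round(c,1),m.sum(),np.round(P[-1],4))
P=np.array(P);print(np.linalg.norm(np.diff(P,axis=0),axis=1),'row dir',np.degrees(np.arctan2(*(P[0]-P[3])[[0,1]])))
for z in(0,.1,.15):print('analyser front',at_z(s,(250,252),z))
cv2.imwrite('pics/t2.png',cv2.resize(p[190:330,140:320].astype(np.uint8)[:,:,::-1],(720,560),interpolation=cv2.INTER_CUBIC))
snap('wrist','w0.png')
```

```text
['IKError', 'close_job', 'get_obs', 'grip_point_offset', 'masks_of', 'place_of', 'snapshot']
0.0188
w4 [197.4 279.2] 255 [0.3923 0.3218 0.042 ]
w1 [235.1 267.7] 31 [0.4297 0.2197 0.018 ]
w2 [261.8 268.8] 69 [0.4263 0.1423 0.0252]
w3 [294.6 269.5] 128 [0.4241 0.0478 0.0324]
a [367.6 257.7] 274 [ 0.4634 -0.1634  0.013 ]
b [393.  254.9] 279 [ 0.4727 -0.2378  0.013 ]
c [418.4 251.8] 273 [ 0.4823 -0.3122  0.013 ]
d [443.7 249. ] 261 [ 0.4914 -0.3867  0.013 ]
[0.07499833 0.07501942 0.07502641] row dir -7.1573985746836115
analyser front [0.47935549 0.18017899 0.        ]
analyser front [0.46149549 0.16950532 0.1       ]
analyser front [0.45256549 0.16416848 0.15      ]
```

View pics/t2.png

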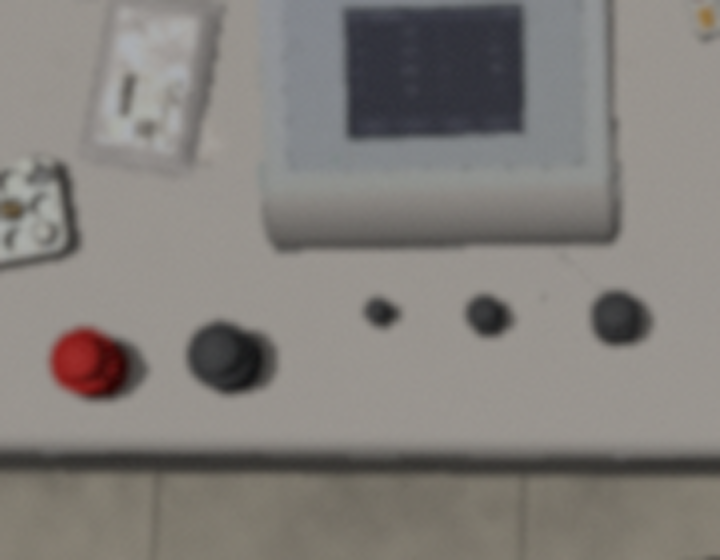

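View pics/w0.png

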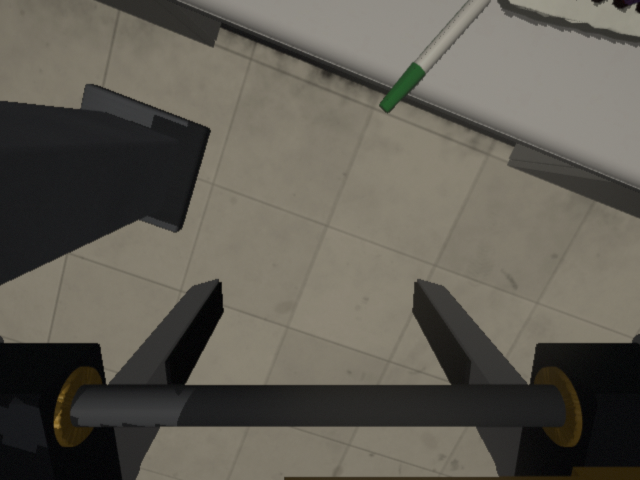

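The crops confirm the order. Red is at (85,360) and is not wanted; dark weights 4, 1, 2 and 3 are at (222,355), (380,312), (488,315) and (618,317). The analyser front is close behind weights 1 to 3, so I will tilt the tool 15° back towards the robot. Now moving to a viewpoint over the weights.

Call:
{"fn": "apply_moves", "kwargs": {
  "commands": [
    [0,0,-0.12,0.03,0.04,0.01,100],
    [0,0,-0.24,0.06,0.08,0.02,100],
    [0,0,-0.359,0.09,0.12,0.03,100],
    [0,0,-0.359,0.11,0.165,0.04,100],
    [0,0,-0.359,0.13,0.21,0.04,100]
  ]
}}

```text
time: 1.2
tool_pos: [0.3233, -0.306, 0.2471]
ee_rot: [3.139, -0.002, -0.001]
wrist_force: [0.6, 0.1, 0.2]
width: 0.0943
finger_force: 0.0
```

Call:
{"fn": "apply_moves", "kwargs": {
  "commands": [
    [0,-0.13,0,0.01,0.045,0,100],
    [0,-0.26,0,0.02,0.09,0,100],
    [0,-0.26,0,0.02,0.135,0,100],
    [0,-0.26,0,0.02,0.18,0,100],
    [0,-0.26,0,0.02,0.225,0,100]
  ]
}}

```text
time: 1.7
tool_pos: [0.3415, -0.0809, 0.2458]
ee_rot: [3.141, -0.262, -0.002]
wrist_force: [1.8, 0.6, -0.1]
width: 0.0934
finger_force: 0.0
```

Call:
{"fn": "apply_moves", "kwargs": {
  "commands": [
    [0,0,0,0.005,0.045,0,100],
    [0,0,0,0.01,0.09,0,100],
    [0,0,0,0.015,0.135,0,100],
    [0,0,0,0.02,0.18,0,100],
    [0,0,0,0.02,0.2,0,100]
  ]
}}

```text
time: 2.2
tool_pos: [0.3615, 0.1216, 0.2457]
ee_rot: [-3.14, -0.261, 0.006]
wrist_force: [0.1, -0.8, -0.4]
width: 0.0944
finger_force: 0.0
```

Run:
```python
from h import *
s=snap('wrist','w1.png');o=get_obs();print(o['time'],o['tool_pos'],o['ee_rot'])
K,R,t=cam(s);c=-R.T@t;print('cam',c,'axis',R[2])
from scipy.spatial.transform import Rotation as T
Rt=T.from_euler('xyz',o['ee_rot']);print('cam in tool',Rt.inv().apply(c-o['tool_pos']))
for d in masks_of('wrist','weight_1_center'): print('m',np.round(d['score'],2),np.round(d['extent']))
for n,p in dict(w3=(.424,.048,.032),w2=(.426,.142,.025),w1=(.43,.22,.018),w4=(.392,.322,.042)).items():print(n,proj(s,p))
```

```text
2.25 [0.36144195 0.12277859 0.2454924 ] [-3.1387995  -0.25977669  0.0066108 ]
cam [0.39069305 0.12117535 0.43822936] axis [-0.00838656  0.00282645 -0.99996084]
cam in tool [ 0.07776611  0.00129728 -0.17876377]
m 0.72 [218. 192. 236. 210.]
w3 [389.48893828 207.21611715]
w2 [299.11775108 205.40835231]
w1 [226.77135158 201.87200852]
w4 [120.47874698 236.6614742 ]
```

View pics/w1.png

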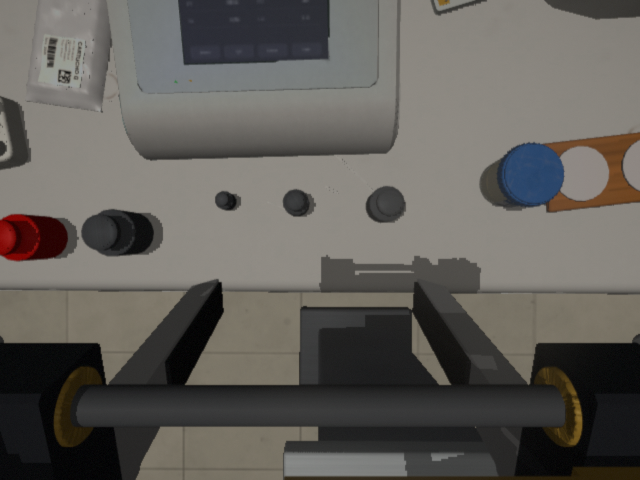

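The wrist view shows w1 at (226,200), w2 at (296,203), w3 at (386,204), w4 with its knob at (101,232) and body at (127,233), and red at (30,238). Next I measure each one.

Run:
```python
from h import *
s=snap('wrist');p=s['pixels'].astype(int)
g=cv2.GaussianBlur(p.max(2).astype(np.uint8),(3,3),0)
K,R,t=cam(s);f=K[0,0];cz=(-R.T@t)[2];print(f,s['cx'],s['cy'])
for n,(u,v),h,hb,r,rk in [('w3',(386,204),.054,.036,.0185,.0135),('w2',(297,203),.042,.028,.014,.01),('w1',(226,200),.03,.02,.01,.007),('w4',(120,233),.07,.046,.024,.0175)]:
    # fit: render silhouette of body+knob discs vs dark mask
    w=36 if n=='w4' else 22
    M=(g<85)
    best=None
    yy,xx=np.mgrid[v-w:v+w+1,u-w:u+w+1]
    c0=at_z(s,(u,v),h/2)
    from itertools import product
    D=M[v-w:v+w+1,u-w:u+w+1]
    for dx,dy in product(np.arange(-.02,.0201,.001),repeat=2):
        S=np.zeros(D.shape,bool)
        for z,rr in ((0,r),(hb/2,r),(hb,r),(h*.85,rk),(h,rk)):
            q=proj(s,(c0[0]+dx,c0[1]+dy,z));S|=(xx-q[0])**2+(yy-q[1])**2<(rr*f/(cz-z))**2
        iou=(S&D).sum()/(S|D).sum()
        if best is None or iou>best[0]: best=(iou,c0[0]+dx,c0[1]+dy)
    print(n,np.round(best,4),D.sum())
for i,P in enumerate([(.4634,-.1634),(.4727,-.2378)]):
    print(proj(s,(*P,.013)))
```

```text
391.62148643245575 317.5642245853931 242.27282495088116
w3 [0.9332 0.4276 0.0506] 1091
w2 [0.8815 0.4296 0.1442] 637
w1 [0.9212 0.432  0.2222] 358
w4 [0.9414 0.3964 0.3255] 2906
[580.96195668 173.18614321]
[649.96721557 164.96948686]
```

Call:
{"fn": "apply_moves", "kwargs": {
  "commands": [
    [0,0,0,0.035,-0.036,0,80],
    [0,0,0,0.07,-0.072,-0.02,80],
    [0,0,0,0.07,-0.072,-0.06,80],
    [0,0,0,0.07,-0.072,-0.1,80],
    [0,0,0,0.07,-0.072,-0.14,80]
  ]
}}

```text
time: 2.85
tool_pos: [0.4323, 0.043, 0.1043]
ee_rot: [3.141, -0.261, -0.005]
wrist_force: [0.8, -0.0, -0.6]
width: 0.0756
finger_force: 0.0
```

Call:
{"fn": "apply_moves", "kwargs": {
  "commands": [
    [0,0,0,0,0,-0.03,80],
    [0,0,0,0,0,-0.06,80],
    [0,0,0,0,0,-0.08,80],
    [0,0,0,0,0,-0.095,80],
    [0,0,0,0,0,-0.097,80]
  ]
}}

```text
time: 3.35
tool_pos: [0.4301, 0.0439, 0.0062]
ee_rot: [3.141, -0.255, -0.003]
wrist_force: [-1.6, 1.2, 0.5]
width: 0.0755
finger_force: 0.0
```

Call:
{"fn": "apply_moves", "kwargs": {
  "commands": [
    [0,0,0,0,0,0,80],
    [0,0,0,0,0,0,30],
    [0,0,0,0,0,0,20],
    [0,0,0,0,0,0,15],
    [0,0,0,0,0,0,15]
  ]
}}

```text
time: 3.85
tool_pos: [0.4326, 0.0459, 0.0091]
ee_rot: [3.142, -0.261, -0.0]
wrist_force: [0.0, 0.1, -0.2]
width: 0.0468
finger_force: 1.0
```

Call:
{"fn": "apply_moves", "kwargs": {
  "commands": [
    [0,0,0,0,0.002,0,10],
    [0,0,0,0,0.002,0,10],
    [0,0,0,0,0.002,0,10],
    [0,0,0,0,0.002,0,10],
    [0,0,0,0,0.002,0,10]
  ]
}}

```text
time: 4.35
tool_pos: [0.4327, 0.0483, 0.009]
ee_rot: [-3.141, -0.261, -0.0]
wrist_force: [-0.4, 3.3, 4.3]
width: 0.0364
finger_force: 30.0
```

Call:
{"fn": "apply_moves", "kwargs": {
  "commands": [
    [0,0,0,0,0,0.01,10],
    [0,0,0,0,0,0.04,10],
    [0,0,0,0,0,0.08,10],
    [0,0,0,0,0,0.1,10],
    [0,0,0,0,0,0.12,10]
  ]
}}

```text
time: 4.85
tool_pos: [0.4315, 0.0469, 0.1294]
ee_rot: [3.14, -0.259, -0.0]
wrist_force: [-0.2, -0.1, -2.2]
width: 0.0366
finger_force: 30.0
```

Run:
```python
from h import *
s=snap('wrist','w2.png');o=get_obs();print(o['time'],o['tool_pos'],o['ee_rot'],o['width'],o['finger_force'],o['wrist_force'])
```

```text
4.9 [0.43381351 0.04696248 0.13325404] [ 3.13951168e+00 -2.65796213e-01 -2.15433868e-04] 0.036668005628918574 29.998720586299896 [0.85889344 0.45390207 0.67805754]
```

View pics/w2.png

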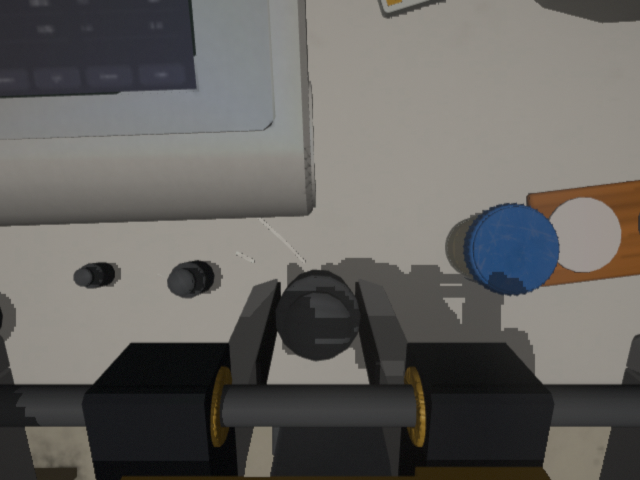

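Weight 3 is held upright at (318,315). Carrying it to pad b.

Call:
{"fn": "apply_moves", "kwargs": {
  "commands": [
    [0,0,0,0.007,-0.04,0.01,10],
    [0,0,0,0.014,-0.085,0.01,10],
    [0,0,0,0.021,-0.13,0.01,10],
    [0,0,0,0.028,-0.175,0.01,10],
    [0,0,0,0.035,-0.22,0.01,10]
  ]
}}

```text
time: 5.4
tool_pos: [0.4658, -0.1742, 0.137]
ee_rot: [-3.142, -0.257, -0.001]
wrist_force: [-0.3, 0.7, -2.4]
width: 0.036
finger_force: 30.0
```

Call:
{"fn": "apply_moves", "kwargs": {
  "commands": [
    [0,0,0,0.008,-0.04,0,10],
    [0,0,0,0.008,-0.068,0,10],
    [0,0,0,0.008,-0.068,-0.02,10],
    [0,0,0,0.008,-0.068,-0.04,10],
    [0,0,0,0.008,-0.068,-0.04,10]
  ]
}}

```text
time: 5.9
tool_pos: [0.4716, -0.2388, 0.0931]
ee_rot: [-3.136, -0.251, -0.002]
wrist_force: [0.1, 0.6, -2.6]
width: 0.0366
finger_force: 30.0
```

```bash
cat > chk.py <<'E'
from h import *
import sys
# held weight: base at tcp z - dz ; find its axis from the body disc via ellipse/circle of dark pixels vs pad
s=snap('wrist',sys.argv[1]);o=get_obs();print(o['time'],np.round(o['tool_pos'],4),np.round(o['ee_rot'],3),o['width'])
for n,P in dict(a=(.4634,-.1634),b=(.4727,-.2378),c=(.4823,-.3122),d=(.4914,-.3867)).items():print(n,np.round(proj(s,(*P,.013))))
E
python3 chk.py w3.png
```

```text
5.95 [ 0.473  -0.2393  0.0953] [-3.138e+00 -2.540e-01 -2.000e-03] 0.03613047101879551
a [210. 292.]
b [317. 278.]
c [424. 264.]
d [532. 251.]
```

View pics/w3.png

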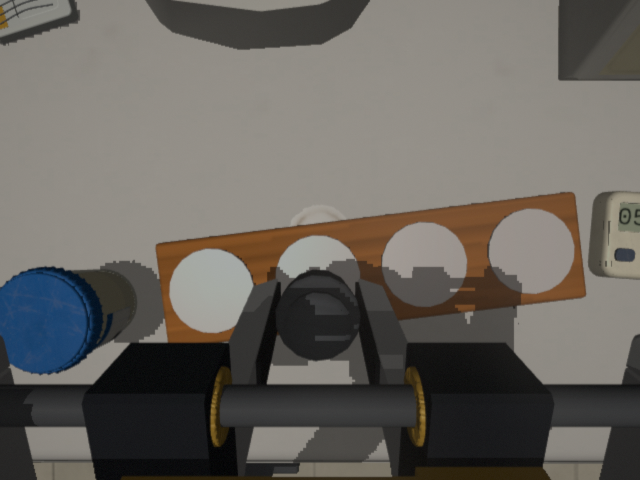

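Weight 3 at (318,314) sits about 4 mm short in x of pad b, which is at (317,278). I correct that, lower it and release.

Call:
{"fn": "apply_moves", "kwargs": {
  "commands": [
    [0,0,0,0.004,0,-0.025,10],
    [0,0,0,0.004,0,-0.05,10],
    [0,0,0,0.004,0,-0.068,10],
    [0,0,0,0.004,0,-0.075,10],
    [0,0,0,0.004,0,-0.076,10]
  ]
}}

```text
time: 6.45
tool_pos: [0.4793, -0.2401, 0.0228]
ee_rot: [3.141, -0.26, 0.0]
wrist_force: [-1.1, 0.3, -2.1]
width: 0.0367
finger_force: 30.0
```

Call:
{"fn": "apply_moves", "kwargs": {
  "commands": [
    [0,0,0,0,0,0,10],
    [0,0,0,0,0,0,10],
    [0,0,0,0,0,-0.001,55],
    [0,0,0,0,0,-0.001,60],
    [0,0,0,0,0,-0.001,60]
  ]
}}

```text
time: 6.95
tool_pos: [0.4797, -0.2405, 0.0223]
ee_rot: [3.141, -0.261, 0.0]
wrist_force: [0.1, 0.3, -0.0]
width: 0.0551
finger_force: 0.0
```

Call:
{"fn": "apply_moves", "kwargs": {
  "commands": [
    [0,0,0,0,0,0,60],
    [0,0,0,0,0,0.02,60],
    [0,0,0,0,0,0.06,60],
    [0,0,0,0,0,0.1,60],
    [0,0,0,0,0,0.12,60]
  ]
}}

```text
time: 7.45
tool_pos: [0.4808, -0.2413, 0.1462]
ee_rot: [3.137, -0.265, 0.001]
wrist_force: [-0.1, -0.0, -0.6]
width: 0.0567
finger_force: 0.0
```

```bash
python3 chk.py w4.png
```

```text
7.5 [ 0.4821 -0.2422  0.1492] [ 3.134e+00 -2.700e-01  2.000e-03] 0.056075605763849165
a [224. 296.]
b [313. 285.]
c [402. 273.]
d [492. 262.]
```

View pics/w4.png

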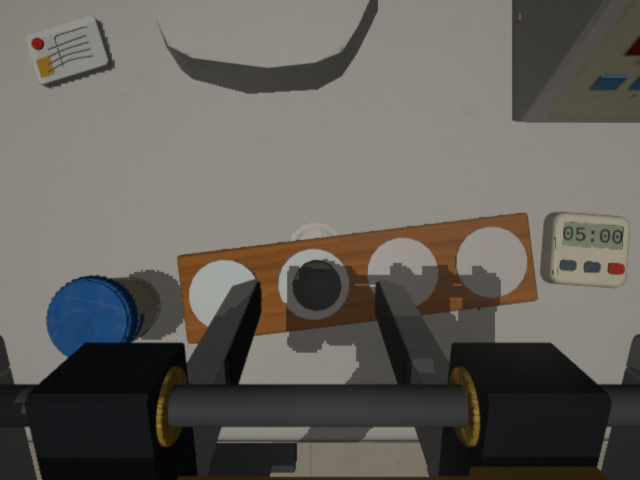

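Weight 3 stands centred on pad b: knob at (317,285), pad at (313,285), about 2 mm off. Next is weight 2.

Call:
{"fn": "apply_moves", "kwargs": {
  "commands": [
    [0,0,0,-0.009,0.045,0.01,55],
    [0,0,0,-0.018,0.092,0.01,55],
    [0,0,0,-0.027,0.139,0.01,55],
    [0,0,0,-0.036,0.186,0.01,55],
    [0,0,0,-0.045,0.233,0.01,55]
  ]
}}

```text
time: 8.0
tool_pos: [0.4331, -0.0056, 0.1505]
ee_rot: [-3.141, -0.26, -0.001]
wrist_force: [1.7, 0.5, 0.3]
width: 0.0518
finger_force: 0.0
```

Call:
{"fn": "apply_moves", "kwargs": {
  "commands": [
    [0,0,0,0,0.047,0,55],
    [0,0,0,0,0.094,0,55],
    [0,0,0,0,0.135,0,55],
    [0,0,0,0,0.151,-0.03,55],
    [0,0,0,0,0.151,-0.07,55]
  ]
}}

```text
time: 8.5
tool_pos: [0.4356, 0.147, 0.0827]
ee_rot: [-3.14, -0.266, 0.004]
wrist_force: [1.5, 0.1, -0.3]
width: 0.0514
finger_force: 0.0
```

Call:
{"fn": "apply_moves", "kwargs": {
  "commands": [
    [0,0,0,0,0,0,55],
    [0,0,0,0,0,-0.03,55],
    [0,0,0,0,0,-0.055,55],
    [0,0,0,0,0,-0.072,55],
    [0,0,0,0,0,-0.074,55]
  ]
}}

```text
time: 9.0
tool_pos: [0.433, 0.143, 0.006]
ee_rot: [3.141, -0.256, -0.001]
wrist_force: [-0.4, -0.2, -0.7]
width: 0.0518
finger_force: 0.0
```

Call:
{"fn": "apply_moves", "kwargs": {
  "commands": [
    [0,0,0,0,0,0,55],
    [0,0,0,0,0,0,20],
    [0,0,0,0,0,0,15],
    [0,0,0,0,0,0,10],
    [0,0,0,0,0,0,5]
  ]
}}

```text
time: 9.5
tool_pos: [0.435, 0.1442, 0.0086]
ee_rot: [-3.141, -0.262, -0.0]
wrist_force: [-1.0, -0.6, 3.0]
width: 0.0271
finger_force: 30.0
```

Call:
{"fn": "apply_moves", "kwargs": {
  "commands": [
    [0,0,0,0,0,0,5],
    [0,0,0,0,0,0,5],
    [0,0,0,0,0,0,5],
    [0,0,0,0,0,0,5],
    [0,0,0,0,0,0,5]
  ]
}}

```text
time: 10.0
tool_pos: [0.435, 0.1441, 0.0085]
ee_rot: [-3.141, -0.262, -0.0]
wrist_force: [-2.1, 0.9, 6.0]
width: 0.0272
finger_force: 30.0
```

Call:
{"fn": "apply_moves", "kwargs": {
  "commands": [
    [0,0,0,0,0,0.01,5],
    [0,0,0,0,0,0.04,5],
    [0,0,0,0,0,0.085,5],
    [0,0,0,0,-0.02,0.12,5],
    [0,0,0,0,-0.06,0.135,5]
  ]
}}

```text
time: 10.5
tool_pos: [0.4359, 0.0851, 0.1472]
ee_rot: [-3.141, -0.267, 0.005]
wrist_force: [1.3, -1.2, -1.4]
width: 0.0275
finger_force: 30.0
```

Call:
{"fn": "apply_moves", "kwargs": {
  "commands": [
    [0,0,0,0.007,-0.045,0,5],
    [0,0,0,0.014,-0.09,0,5],
    [0,0,0,0.021,-0.135,0,5],
    [0,0,0,0.028,-0.18,0,5],
    [0,0,0,0.035,-0.225,0,5]
  ]
}}

```text
time: 11.0
tool_pos: [0.4685, -0.1429, 0.1424]
ee_rot: [-3.141, -0.26, -0.001]
wrist_force: [1.4, -0.2, -1.5]
width: 0.0275
finger_force: 30.0
```

Call:
{"fn": "apply_moves", "kwargs": {
  "commands": [
    [0,0,0,0.007,-0.045,0,5],
    [0,0,0,0.014,-0.09,0,5],
    [0,0,0,0.017,-0.135,0,5],
    [0,0,0,0.017,-0.171,0,5],
    [0,0,0,0.017,-0.171,-0.03,5]
  ]
}}

```text
time: 11.5
tool_pos: [0.488, -0.3191, 0.1168]
ee_rot: [3.133, -0.266, -0.003]
wrist_force: [1.9, 0.1, -0.5]
width: 0.0273
finger_force: 30.0
```

```bash
python3 chk.py w5.png
```

```text
11.55 [ 0.4838 -0.3133  0.1072] [-3.137 -0.254 -0.004] 0.02759522103434628
a [111. 312.]
b [209. 299.]
c [308. 286.]
d [406. 273.]
```

View pics/w5.png

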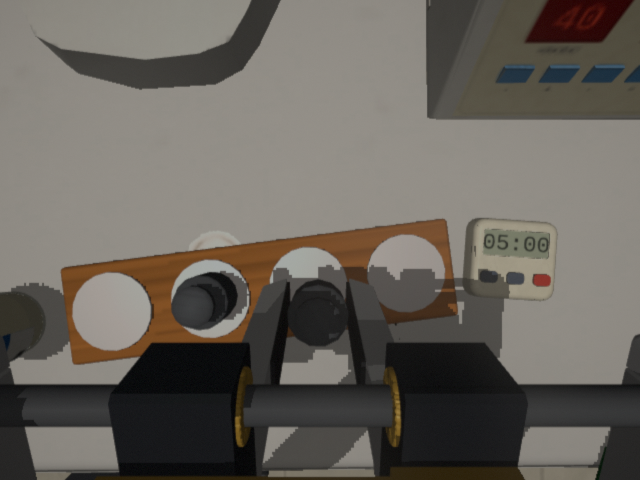

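Weight 2 is held at (318,312), with pad c at (308,286). The arm was still settling, so I let it hold and read the numbers again.

Call:
{"fn": "apply_moves", "kwargs": {
  "commands": [
    [0,0,0,0,0,-0.02,5],
    [0,0,0,0,0,-0.04,5],
    [0,0,0,0,0,-0.04,5],
    [0,0,0,0,0,-0.04,5],
    [0,0,0,0,0,-0.04,5]
  ]
}}

```text
time: 12.05
tool_pos: [0.4869, -0.3123, 0.0741]
ee_rot: [3.14, -0.262, 0.001]
wrist_force: [-1.1, 0.1, -0.1]
width: 0.0272
finger_force: 30.0
```

```bash
python3 chk.py w6.png
```

```text
12.1 [ 0.487  -0.3125  0.0743] [ 3.14e+00 -2.62e-01  1.00e-03] 0.027253404730051195
a [ 88. 320.]
b [203. 306.]
c [317. 291.]
d [432. 277.]
```

View pics/w6.png

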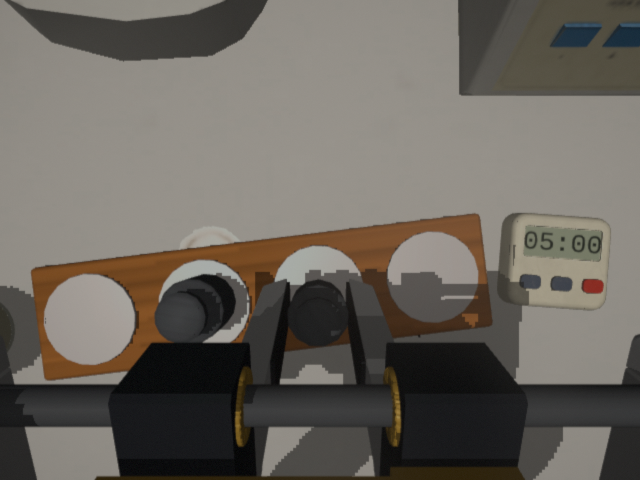

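Settled and aligned, 318 against 317. Lower and release.

Call:
{"fn": "apply_moves", "kwargs": {
  "commands": [
    [0,0,0,0,0,-0.02,5],
    [0,0,0,0,0,-0.04,5],
    [0,0,0,0,0,-0.05,5],
    [0,0,0,0,0,-0.052,5],
    [0,0,0,0,0,-0.052,5]
  ]
}}

```text
time: 12.6
tool_pos: [0.4866, -0.3124, 0.0213]
ee_rot: [3.141, -0.261, 0.0]
wrist_force: [-0.5, -0.8, -1.4]
width: 0.0276
finger_force: 30.0
```

Call:
{"fn": "apply_moves", "kwargs": {
  "commands": [
    [0,0,0,0,0,0,5],
    [0,0,0,0,0,0,5],
    [0,0,0,0,0,0,45],
    [0,0,0,0,0,0,50],
    [0,0,0,0,0,0,50]
  ]
}}

```text
time: 13.1
tool_pos: [0.4864, -0.3123, 0.0208]
ee_rot: [3.141, -0.26, -0.0]
wrist_force: [-1.0, -0.0, 0.3]
width: 0.0459
finger_force: 0.0
```

Call:
{"fn": "apply_moves", "kwargs": {
  "commands": [
    [0,0,0,0,0,0,50],
    [0,0,0,0,0,0.02,50],
    [0,0,0,0,0,0.06,50],
    [0,0,0,0,0,0.1,50],
    [0,0,0,0,0,0.13,50]
  ]
}}

```text
time: 13.6
tool_pos: [0.4868, -0.3126, 0.1535]
ee_rot: [3.139, -0.262, 0.0]
wrist_force: [0.3, -0.2, 0.9]
width: 0.0469
finger_force: 0.0
```

Run:
```python
from h import *
s=snap('wrist','w7.png');o=get_obs();print(o['time'],o['tool_pos'])
g=cv2.GaussianBlur(s['pixels'].max(2),(3,3),0)
for n,P,h,rk in (('w3',(.4727,-.2378),.067,.0135),('w2',(.4823,-.3122),.055,.010)):
    q=proj(s,(*P,h));print(n,'expected knob',np.round(q,1))
print('pad c',proj(s,(.4823,-.3122,.013)))
```

```text
13.65 [ 0.4891033  -0.31459601  0.15976357]
w3 expected knob [212.6 299.9]
w2 expected knob [316.9 284.4]
pad c [316.99424659 278.79387923]
```

View pics/w7.png

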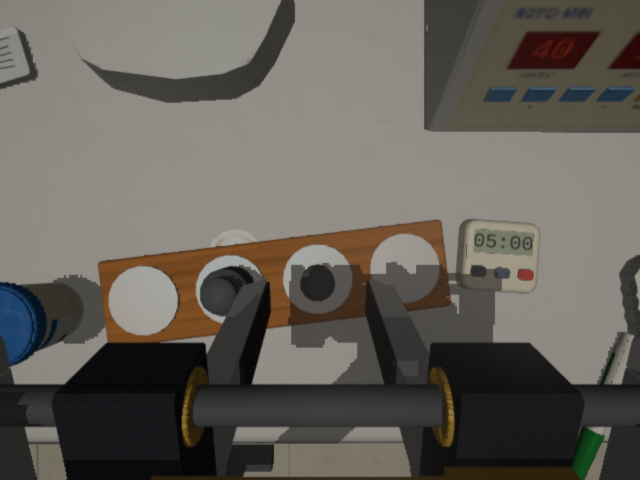

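Weight 2 is centred on pad c: knob (318,282), expected (317,284). Next is weight 1.

Call:
{"fn": "apply_moves", "kwargs": {
  "commands": [
    [0,0,0,-0.005,0.045,0,45],
    [0,0,0,-0.01,0.092,0,45],
    [0,0,0,-0.015,0.139,0,45],
    [0,0,0,-0.02,0.187,0,45],
    [0,0,0,-0.025,0.235,0,45]
  ]
}}

```text
time: 14.15
tool_pos: [0.4605, -0.0755, 0.1502]
ee_rot: [-3.141, -0.26, -0.001]
wrist_force: [0.6, -0.6, -0.6]
width: 0.0424
finger_force: 0.0
```

Call:
{"fn": "apply_moves", "kwargs": {
  "commands": [
    [0,0,0,-0.005,0.047,0,45],
    [0,0,0,-0.01,0.094,0,45],
    [0,0,0,-0.015,0.141,0,45],
    [0,0,0,-0.02,0.188,0,45],
    [0,0,0,-0.025,0.235,0,45]
  ]
}}

```text
time: 14.65
tool_pos: [0.4355, 0.1598, 0.1505]
ee_rot: [-3.141, -0.261, -0.0]
wrist_force: [1.3, -0.0, 0.9]
width: 0.0423
finger_force: 0.0
```

Call:
{"fn": "apply_moves", "kwargs": {
  "commands": [
    [0,0,0,0,0.04,0,45],
    [0,0,0,0,0.064,0,45],
    [0,0,0,0,0.064,-0.03,45],
    [0,0,0,0,0.064,-0.07,45],
    [0,0,0,0,0.064,-0.09,45]
  ]
}}

```text
time: 15.15
tool_pos: [0.4338, 0.2215, 0.0565]
ee_rot: [3.14, -0.255, 0.001]
wrist_force: [-0.7, -0.3, -1.1]
width: 0.0421
finger_force: 0.0
```

Call:
{"fn": "apply_moves", "kwargs": {
  "commands": [
    [0,0,0,0,0,0,45],
    [0,0,0,0,0,-0.02,45],
    [0,0,0,0,0,-0.04,45],
    [0,0,0,0,0,-0.052,45],
    [0,0,0,0,0,-0.054,45]
  ]
}}

```text
time: 15.65
tool_pos: [0.4357, 0.2216, 0.0058]
ee_rot: [3.141, -0.259, -0.0]
wrist_force: [-0.1, -0.4, -0.6]
width: 0.042
finger_force: 0.0
```

Call:
{"fn": "apply_moves", "kwargs": {
  "commands": [
    [0,0,0,0,0,0,45],
    [0,0,0,0,0,0,20],
    [0,0,0,0,0,0,10],
    [0,0,0,0,0,0,0],
    [0,0,0,0,0,0,0]
  ]
}}

```text
time: 16.15
tool_pos: [0.4368, 0.2222, 0.0073]
ee_rot: [-3.141, -0.261, -0.0]
wrist_force: [-1.0, 0.6, 2.8]
width: 0.019
finger_force: 30.0
```

Call:
{"fn": "apply_moves", "kwargs": {
  "commands": [
    [0,0,0,0,0,0,0],
    [0,0,0,0,0,0,0],
    [0,0,0,0,0,0,0],
    [0,0,0,0,0,0,0],
    [0,0,0,0,0,0,0]
  ]
}}

```text
time: 16.65
tool_pos: [0.4368, 0.2222, 0.0073]
ee_rot: [-3.141, -0.261, -0.0]
wrist_force: [-0.9, -0.2, 4.7]
width: 0.0194
finger_force: 30.0
```

Call:
{"fn": "apply_moves", "kwargs": {
  "commands": [
    [0,0,0,0,0,0.01,0],
    [0,0,0,0,0,0.045,0],
    [0,0,0,0,0,0.09,0],
    [0,0,0,0,-0.02,0.125,0],
    [0,0,0,0,-0.06,0.14,0]
  ]
}}

```text
time: 17.15
tool_pos: [0.4379, 0.1633, 0.1512]
ee_rot: [-3.139, -0.266, 0.004]
wrist_force: [-0.0, -0.8, -0.7]
width: 0.019
finger_force: 30.0
```

Call:
{"fn": "apply_moves", "kwargs": {
  "commands": [
    [0,0,0,0.005,-0.047,0,0],
    [0,0,0,0.01,-0.094,0,0],
    [0,0,0,0.015,-0.141,0,0],
    [0,0,0,0.02,-0.188,0,0],
    [0,0,0,0.025,-0.235,0,0]
  ]
}}

```text
time: 17.65
tool_pos: [0.4605, -0.0749, 0.1465]
ee_rot: [-3.141, -0.26, -0.0]
wrist_force: [0.5, 0.2, -1.3]
width: 0.0191
finger_force: 30.0
```

Call:
{"fn": "apply_moves", "kwargs": {
  "commands": [
    [0,0,0,0.007,-0.047,0,0],
    [0,0,0,0.014,-0.094,0,0],
    [0,0,0,0.02,-0.141,0,0],
    [0,0,0,0.026,-0.188,0,0],
    [0,0,0,0.03,-0.235,0,0]
  ]
}}

```text
time: 18.15
tool_pos: [0.4907, -0.31, 0.146]
ee_rot: [-3.141, -0.259, -0.001]
wrist_force: [1.4, 0.5, -0.4]
width: 0.0191
finger_force: 30.0
```

Call:
{"fn": "apply_moves", "kwargs": {
  "commands": [
    [0,0,0,0.004,-0.045,0,0],
    [0,0,0,0.004,-0.079,0,0],
    [0,0,0,0.004,-0.079,-0.03,0],
    [0,0,0,0.004,-0.079,-0.06,0],
    [0,0,0,0.004,-0.079,-0.075,0]
  ]
}}

```text
time: 18.65
tool_pos: [0.4932, -0.3858, 0.0674]
ee_rot: [-3.136, -0.255, -0.002]
wrist_force: [0.3, -0.3, -1.1]
width: 0.0194
finger_force: 30.0
```

Call:
{"fn": "apply_moves", "kwargs": {
  "commands": [
    [0,0,0,0,0,0,0],
    [0,0,0,0,0,0,0],
    [0,0,0,0,0,0,0],
    [0,0,0,0,0,0,0],
    [0,0,0,0,0,0,0]
  ]
}}

```text
time: 19.15
tool_pos: [0.4958, -0.3876, 0.0731]
ee_rot: [3.139, -0.262, 0.001]
wrist_force: [-0.0, -0.5, -0.4]
width: 0.019
finger_force: 30.0
```

```bash
python3 chk.py w8.png
```

```text
19.2 [ 0.4956 -0.3875  0.0727] [ 3.14  -0.261  0.   ] 0.018921477897286123
a [-29. 335.]
b [ 86. 320.]
c [201. 305.]
d [316. 291.]
```

View pics/w8.png

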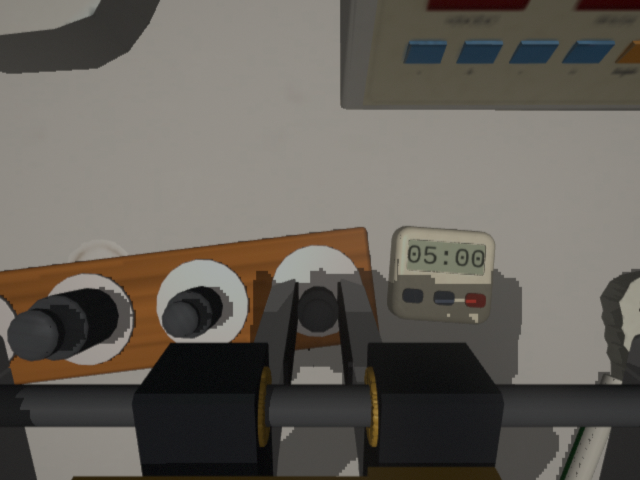

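Weight 1 is at (318,310), over pad d at (316,291). Lower and release. From there I go on to w4 at (.3964,.3255).

Call:
{"fn": "apply_moves", "kwargs": {
  "commands": [
    [0,0,0,0,0.001,-0.02,0],
    [0,0,0,0,0.001,-0.04,0],
    [0,0,0,0,0.001,-0.05,0],
    [0,0,0,0,0.001,-0.052,0],
    [0,0,0,0,0.001,-0.052,0]
  ]
}}

```text
time: 19.7
tool_pos: [0.4953, -0.3863, 0.0198]
ee_rot: [3.141, -0.26, -0.0]
wrist_force: [0.2, 0.1, -0.5]
width: 0.0189
finger_force: 30.0
```

Call:
{"fn": "apply_moves", "kwargs": {
  "commands": [
    [0,0,0,0,0,0,0],
    [0,0,0,0,0,0,0],
    [0,0,0,0,0,0,35],
    [0,0,0,0,0,0,40],
    [0,0,0,0,0,0,40]
  ]
}}

```text
time: 20.2
tool_pos: [0.4953, -0.3863, 0.0198]
ee_rot: [3.141, -0.26, -0.0]
wrist_force: [-0.9, -0.5, 0.1]
width: 0.0367
finger_force: 0.0
```

Call:
{"fn": "apply_moves", "kwargs": {
  "commands": [
    [0,0,0,0,0,0,40],
    [0,0,0,0,0,0.02,40],
    [0,0,0,0,0,0.06,40],
    [0,0,0,0,0,0.1,40],
    [0,0,0,0,0,0.14,40]
  ]
}}

```text
time: 20.7
tool_pos: [0.495, -0.3859, 0.1608]
ee_rot: [-3.141, -0.26, -0.0]
wrist_force: [-0.2, -1.0, -0.5]
width: 0.0371
finger_force: 0.0
```

Call:
{"fn": "apply_moves", "kwargs": {
  "commands": [
    [0,0,0,0,0.03,0.03,80],
    [0,0,0,0,0.07,0.06,80],
    [0,0,0,0,0.075,0.06,80],
    [0,0,0,0,0.075,0.06,80],
    [0,0,0,0,0.075,0.06,80]
  ]
}}

```text
time: 21.2
tool_pos: [0.4946, -0.3113, 0.2176]
ee_rot: [-3.14, -0.258, -0.001]
wrist_force: [-0.6, 0.3, -0.4]
width: 0.0732
finger_force: 0.0
```

```bash
cat > fit.py <<'E'
from h import *
from itertools import product
def fit(s,n,c,h,hb,r,rk,base,thr=85):
    g=cv2.GaussianBlur(s['pixels'].max(2),(3,3),0);K,R,t=cam(s);f=K[0,0];cz=(-R.T@t)[2]
    u,v=np.round(proj(s,(*c,base+h/2))).astype(int);w=int(1.9*r*f/(cz-base-h))+4
    yy,xx=np.mgrid[max(v-w,0):min(v+w+1,480),max(u-w,0):min(u+w+1,640)];D=g[yy,xx]<thr;best=(0,)
    for dx,dy in product(np.arange(-.01,.0101,.001),repeat=2):
        S=np.zeros(D.shape,bool)
        for z,rr in ((0,r),(hb/2,r),(hb,r),(h*.85,rk),(h,rk)):
            q=proj(s,(c[0]+dx,c[1]+dy,base+z));S|=(xx-q[0])**2+(yy-q[1])**2<(rr*f/(cz-z-base))**2
        i=(S&D).sum()/(S|D).sum()
        if i>best[0]: best=(i,dx,dy)
    print(n,np.round(best,3))
def fitall(s,four=False):
    fit(s,'w1',(.4914,-.3867),.03,.02,.01,.007,.013)
    fit(s,'w2',(.4823,-.3122),.042,.028,.014,.01,.013)
    fit(s,'w3',(.4727,-.2378),.054,.036,.0185,.0135,.013)
    if four: fit(s,'w4',(.4634,-.1634),.07,.046,.024,.0175,.013)
E
python3 - <<'E'
from fit import *
s=snap('wrist','w9.png');print(get_obs()['time'],get_obs()['tool_pos']);fitall(s)
E
```

```text
21.25 [ 0.4944143  -0.31146702  0.2170393 ]
w1 [ 0.271 -0.01  -0.01 ]
w2 [ 0.342 -0.01  -0.007]
w3 [ 0.476 -0.008  0.01 ]
```

View pics/w9.png

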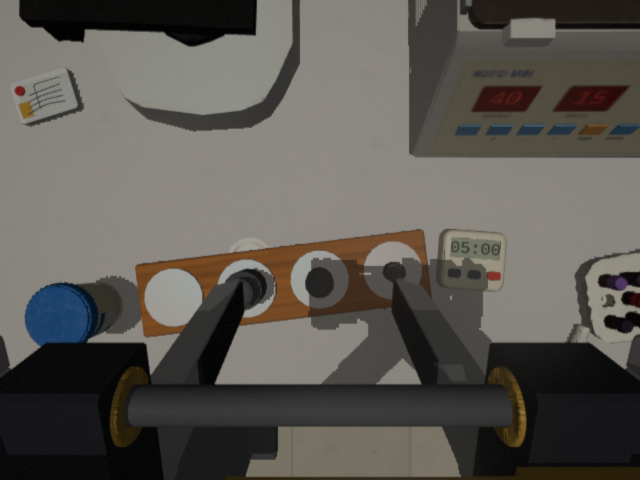

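All three stand on their pads: w3 body at (252,288), w2 at (319,283), w1 at (394,272). Now moving to weight 4, checking its position numerically on the way.

Call:
{"fn": "apply_moves", "kwargs": {
  "commands": [
    [0,0,0,-0.008,0.047,0,80],
    [0,0,0,-0.016,0.094,0,80],
    [0,0,0,-0.024,0.141,0,80],
    [0,0,0,-0.032,0.188,0,80],
    [0,0,0,-0.04,0.235,0,80]
  ]
}}

```text
time: 21.75
tool_pos: [0.4542, -0.0755, 0.2173]
ee_rot: [-3.14, -0.257, -0.003]
wrist_force: [1.1, 0.4, 0.4]
width: 0.0751
finger_force: 0.0
```

Call:
{"fn": "apply_moves", "kwargs": {
  "commands": [
    [0,0,0,-0.008,0.047,0,80],
    [0,0,0,-0.016,0.094,0,80],
    [0,0,0,-0.024,0.141,0,80],
    [0,0,0,-0.032,0.188,0,80],
    [0,0,0,-0.04,0.235,0,80]
  ]
}}

```text
time: 22.25
tool_pos: [0.4146, 0.1598, 0.2178]
ee_rot: [3.14, -0.258, -0.002]
wrist_force: [0.4, -0.4, 0.1]
width: 0.0755
finger_force: 0.0
```

Call:
{"fn": "apply_moves", "kwargs": {
  "commands": [
    [0,0,0,-0.008,0.047,0,80],
    [0,0,0,-0.015,0.094,0,80],
    [0,0,0,-0.015,0.141,0,80],
    [0,0,0,-0.015,0.167,0,80],
    [0,0,0,-0.015,0.167,0,80]
  ]
}}

```text
time: 22.75
tool_pos: [0.3998, 0.328, 0.2164]
ee_rot: [3.139, -0.256, 0.004]
wrist_force: [-0.9, -1.2, -0.7]
width: 0.0751
finger_force: 0.0
```

Call:
{"fn": "apply_moves", "kwargs": {
  "commands": [
    [0,0,0,0,0,-0.01,80],
    [0,0,0,0,0,-0.01,80],
    [0,0,0,0,0,-0.01,80],
    [0,0,0,0,0,-0.01,80],
    [0,0,0,0,0,-0.01,80]
  ]
}}

```text
time: 23.25
tool_pos: [0.4006, 0.3252, 0.21]
ee_rot: [-3.141, -0.261, -0.002]
wrist_force: [0.1, 0.2, 0.5]
width: 0.0749
finger_force: 0.0
```

Run:
```python
from fit import *
s=snap('wrist','wa.png');print(get_obs()['time'],get_obs()['tool_pos']);fit(s,'w4',(.3964,.3255),.07,.046,.024,.0175,0)
s=snap('top','tb.png');
for t in (60,80,100): fitall(s) if t==80 else None
```

```text
23.3 [0.40047745 0.3254077  0.21003667]
w4 [ 0.414 -0.009 -0.01 ]
w1 [ 0.529 -0.005 -0.   ]
w2 [ 0.656 -0.006  0.001]
w3 [ 0.815 -0.    -0.003]
```

Call:
{"fn": "apply_moves", "kwargs": {
  "commands": [
    [0,0,0,0,0,-0.03,80],
    [0,0,0,0,0,-0.06,80],
    [0,0,0,0,0,-0.09,80],
    [0,0,0,0,0,-0.11,80],
    [0,0,0,0,0,-0.12,80]
  ]
}}

```text
time: 23.85
tool_pos: [0.3991, 0.3249, 0.0871]
ee_rot: [3.139, -0.257, 0.0]
wrist_force: [0.5, -0.3, -0.1]
width: 0.0751
finger_force: 0.0
```

Call:
{"fn": "apply_moves", "kwargs": {
  "commands": [
    [0,0,0,0,0,-0.02,80],
    [0,0,0,0,0,-0.045,80],
    [0,0,0,0,0,-0.065,80],
    [0,0,0,0,0,-0.076,80],
    [0,0,0,0,0,-0.078,80]
  ]
}}

```text
time: 24.35
tool_pos: [0.3998, 0.3255, 0.0106]
ee_rot: [3.14, -0.259, 0.0]
wrist_force: [-0.5, 0.6, 0.5]
width: 0.0751
finger_force: 0.0
```

Call:
{"fn": "apply_moves", "kwargs": {
  "commands": [
    [0,0,0,0,0,0,80],
    [0,0,0,0,0,0,50],
    [0,0,0,0,0,0,40],
    [0,0,0,0,0,0,30],
    [0,0,0,0,0,0,25]
  ]
}}

```text
time: 24.85
tool_pos: [0.4008, 0.3272, 0.0125]
ee_rot: [-3.138, -0.262, -0.001]
wrist_force: [-0.6, 2.2, 1.8]
width: 0.0475
finger_force: 30.0
```

Call:
{"fn": "apply_moves", "kwargs": {
  "commands": [
    [0,0,0,0,0,0,20],
    [0,0,0,0,0,0,20],
    [0,0,0,0,0,0,20],
    [0,0,0,0,0,0,20],
    [0,0,0,0,0,0,20]
  ]
}}

```text
time: 25.35
tool_pos: [0.4008, 0.3271, 0.0125]
ee_rot: [-3.139, -0.262, -0.001]
wrist_force: [-1.2, 5.5, 2.8]
width: 0.0478
finger_force: 30.0
```

Call:
{"fn": "apply_moves", "kwargs": {
  "commands": [
    [0,0,0,0,0,0.01,20],
    [0,0,0,0,0,0.035,20],
    [0,0,0,0,0,0.065,20],
    [0,0,0,0,0,0.1,20],
    [0,0,0,0,0,0.13,20]
  ]
}}

```text
time: 25.85
tool_pos: [0.3986, 0.3235, 0.1403]
ee_rot: [3.136, -0.255, 0.0]
wrist_force: [0.8, 0.3, -4.4]
width: 0.0476
finger_force: 30.0
```

Call:
{"fn": "apply_moves", "kwargs": {
  "commands": [
    [0,0,0,0.003,-0.02,0.01,20],
    [0,0,0,0.009,-0.055,0.01,20],
    [0,0,0,0.015,-0.095,0.01,20],
    [0,0,0,0.021,-0.135,0.01,20],
    [0,0,0,0.027,-0.175,0.01,20]
  ]
}}

```text
time: 26.35
tool_pos: [0.4244, 0.148, 0.1484]
ee_rot: [3.138, -0.253, 0.001]
wrist_force: [1.1, -0.2, -4.6]
width: 0.0479
finger_force: 30.0
```

Call:
{"fn": "apply_moves", "kwargs": {
  "commands": [
    [0,0,0,0.007,-0.04,0,20],
    [0,0,0,0.014,-0.08,0,20],
    [0,0,0,0.021,-0.12,0,20],
    [0,0,0,0.028,-0.16,0,20],
    [0,0,0,0.034,-0.2,0,20]
  ]
}}

```text
time: 26.85
tool_pos: [0.4581, -0.051, 0.1485]
ee_rot: [-3.141, -0.252, -0.001]
wrist_force: [0.6, 1.0, -5.0]
width: 0.0477
finger_force: 30.0
```

Call:
{"fn": "apply_moves", "kwargs": {
  "commands": [
    [0,0,0,0.005,-0.04,0,20],
    [0,0,0,0.006,-0.08,0,20],
    [0,0,0,0.006,-0.105,0,20],
    [0,0,0,0.006,-0.115,0,20],
    [0,0,0,0.006,-0.115,0,20]
  ]
}}

```text
time: 27.35
tool_pos: [0.4651, -0.1647, 0.1491]
ee_rot: [-3.139, -0.254, -0.003]
wrist_force: [0.1, 0.9, -4.8]
width: 0.0475
finger_force: 30.0
```

Call:
{"fn": "apply_moves", "kwargs": {
  "commands": [
    [0,0,0,0,0,-0.02,20],
    [0,0,0,0,0,-0.04,20],
    [0,0,0,0,0,-0.05,20],
    [0,0,0,0,0,-0.05,20],
    [0,0,0,0,0,-0.05,20]
  ]
}}

```text
time: 27.85
tool_pos: [0.4673, -0.1634, 0.1018]
ee_rot: [-3.141, -0.26, 0.001]
wrist_force: [0.3, -0.3, -4.7]
width: 0.0477
finger_force: 30.0
```

```bash
python3 chk.py wc.png
python3 - <<'E'
import cv2,numpy as np
im=cv2.imread('pics/wc.png');g=im.max(2)
# held weight silhouette: dark extent between fingers
for r in range(250,345,8):
    x=np.nonzero(g[r,255:385]<75)[0]; print(r,(x.min()+255,x.max()+255,len(x)) if len(x) else None)
E
```

```text
27.9 [ 0.4678 -0.1639  0.1025] [ 3.141e+00 -2.610e-01  1.000e-03] 0.04764492316039338
a [318. 285.]
b [421. 272.]
c [525. 259.]
d [629. 246.]
250 None
258 (np.int64(351), np.int64(374), 24)
266 (np.int64(273), np.int64(380), 82)
274 (np.int64(273), np.int64(380), 98)
282 (np.int64(255), np.int64(381), 122)
290 (np.int64(255), np.int64(384), 130)
298 (np.int64(255), np.int64(384), 130)
306 (np.int64(255), np.int64(384), 130)
314 (np.int64(255), np.int64(384), 130)
322 (np.int64(255), np.int64(384), 130)
330 (np.int64(255), np.int64(384), 130)
338 (np.int64(255), np.int64(384), 130)
```

Aligned with pad a at (318,285). Lower and release with a limited opening because of the cup.

Call:
{"fn": "apply_moves", "kwargs": {
  "commands": [
    [0,0,0,0,0,-0.02,20],
    [0,0,0,0,0,-0.04,20],
    [0,0,0,0,0,-0.058,20],
    [0,0,0,0,0,-0.07,20],
    [0,0,0,0,0,-0.076,20]
  ]
}}

```text
time: 28.4
tool_pos: [0.4672, -0.164, 0.0253]
ee_rot: [-3.141, -0.26, -0.0]
wrist_force: [-13.0, 4.0, 23.6]
width: 0.0477
finger_force: 30.0
```

Call:
{"fn": "apply_moves", "kwargs": {
  "commands": [
    [0,0,0,0,0,0,20],
    [0,0,0,0,0,-0.0005,20],
    [0,0,0,0,0,-0.0005,55],
    [0,0,0,0,0,-0.0005,64],
    [0,0,0,0,0,-0.0005,64]
  ]
}}

```text
time: 28.9
tool_pos: [0.4685, -0.1648, 0.0267]
ee_rot: [3.14, -0.263, 0.0]
wrist_force: [0.5, 0.5, -0.1]
width: 0.0599
finger_force: 0.0
```

Call:
{"fn": "apply_moves", "kwargs": {
  "commands": [
    [0,0,0,0,0,0,64],
    [0,0,0,0,0,0.02,64],
    [0,0,0,0,0,0.06,64],
    [0,0,0,0,0,0.1,64],
    [0,0,0,0,0,0.14,64]
  ]
}}

```text
time: 29.4
tool_pos: [0.4671, -0.1641, 0.1667]
ee_rot: [3.141, -0.26, -0.0]
wrist_force: [0.2, -0.1, 0.8]
width: 0.0601
finger_force: 0.0
```

Call:
{"fn": "apply_moves", "kwargs": {
  "commands": [
    [0,0,0,-0.01,0,0.03,64],
    [0,0,0,-0.03,-0.03,0.05,64],
    [0,0,0,-0.05,-0.06,0.06,64],
    [0,0,0,-0.08,-0.09,0.06,64],
    [0,0,0,-0.1,-0.11,0.06,64]
  ]
}}

```text
time: 29.9
tool_pos: [0.366, -0.2759, 0.2261]
ee_rot: [3.139, -0.261, -0.001]
wrist_force: [0.9, 0.5, 0.1]
width: 0.0603
finger_force: 0.0
```

Call:
{"fn": "apply_moves", "kwargs": {
  "commands": [
    [0,0,0,-0.005,0,0,64],
    [0,0,0,-0.005,0,0,64],
    [0,0,0,-0.005,0,0,64],
    [0,0,0,-0.005,0,0,64],
    [0,0,0,-0.005,0,0,64]
  ]
}}

```text
time: 30.4
tool_pos: [0.3629, -0.2733, 0.225]
ee_rot: [-3.141, -0.26, 0.002]
wrist_force: [-0.1, -0.4, 0.9]
width: 0.0601
finger_force: 0.0
```

Run:
```python
from fit import *
s=snap('wrist','we.png');print(get_obs()['time'],get_obs()['tool_pos']);fitall(s,True)
im=cv2.imread('pics/we.png')
for P in ((.4634,-.1634),(.4727,-.2378),(.4823,-.3122),(.4914,-.3867)): cv2.circle(im,tuple(int(v) for v in np.round(proj(s,(*P,.013)))),2,(0,0,255),-1)
cv2.imwrite('pics/wf.png',cv2.resize(im[60:360,60:500],(800,545),interpolation=cv2.INTER_CUBIC))
```

```text
30.45 [ 0.36279803 -0.27336712  0.22493293]
w1 [ 0.88  -0.002  0.001]
w2 [ 0.911 -0.002 -0.001]
w3 [ 0.828  0.002 -0.004]
w4 [ 0.572 -0.001 -0.003]
```

View pics/wf.png

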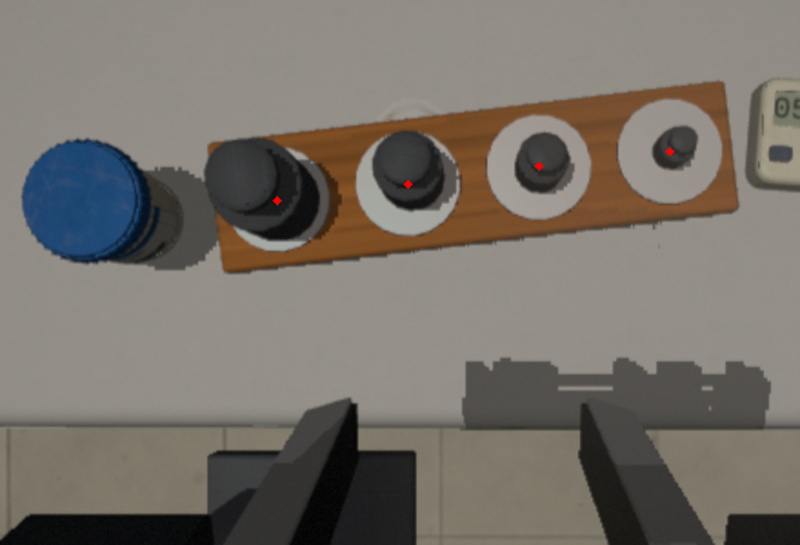

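Run:
```python
from fit import *
s=snap('wrist')
for n,px,h,c in (('w4',(242,177),.083,(.4634,-.1634)),('w3',(406,161),.067,(.4727,-.2378))):
    u=60+px[0]*.55,60+px[1]*.55; print(n,np.round(at_z(s,u,h)[:2]-c,4))
for t in (45,55,65,75):
    fit(s,f'w3 {t}',(.4727,-.2378),.054,.036,.0185,.0135,.013,t);fit(s,f'w4 {t}',(.4634,-.1634),.07,.046,.024,.0175,.013,t)
```

```text
w4 [-0.002  -0.0035]
w3 [-0.0001 -0.0046]
w3 45 [ 0.289 -0.004 -0.009]
w4 45 [ 0.379 -0.006 -0.01 ]
w3 55 [ 0.475  0.001 -0.005]
w4 55 [ 0.487 -0.002 -0.004]
w3 65 [ 0.85   0.001 -0.004]
w4 65 [ 0.758 -0.001 -0.002]
w3 75 [ 0.835  0.002 -0.004]
w4 75 [ 0.732 -0.001 -0.002]
```

Weights 1, 2 and 4 are centred within about 3 mm, and all four plus the cup are upright and in order. Weight 3 is about 4.5 mm off in y. There is plenty of time, so I regrip and nudge it.

Call:
{"fn": "apply_moves", "kwargs": {
  "commands": [
    [0,0,0,0.04,0.01,0,58],
    [0,0,0,0.08,0.02,0,58],
    [0,0,0,0.117,0.032,0,58],
    [0,0,0,0.117,0.032,-0.03,58],
    [0,0,0,0.117,0.032,-0.06,58]
  ]
}}

```text
time: 31.0
tool_pos: [0.4811, -0.2414, 0.1651]
ee_rot: [3.14, -0.262, 0.003]
wrist_force: [0.2, -0.2, -1.0]
width: 0.0547
finger_force: 0.0
```

Call:
{"fn": "apply_moves", "kwargs": {
  "commands": [
    [0,0,0,0,0,-0.02,58],
    [0,0,0,0,0,-0.04,58],
    [0,0,0,0,0,-0.055,58],
    [0,0,0,0,0,-0.06,58],
    [0,0,0,0,0,-0.06,58]
  ]
}}

```text
time: 31.5
tool_pos: [0.479, -0.2415, 0.1041]
ee_rot: [-3.14, -0.259, -0.0]
wrist_force: [-1.0, -0.1, 0.7]
width: 0.0545
finger_force: 0.0
```

Call:
{"fn": "apply_moves", "kwargs": {
  "commands": [
    [0,0,0,0,0,-0.02,58],
    [0,0,0,0,0,-0.045,58],
    [0,0,0,0,0,-0.07,58],
    [0,0,0,0,0,-0.082,58],
    [0,0,0,0,0,-0.0825,58]
  ]
}}

```text
time: 32.0
tool_pos: [0.4786, -0.2416, 0.0214]
ee_rot: [-3.14, -0.258, -0.001]
wrist_force: [-0.5, 0.1, -0.3]
width: 0.0545
finger_force: 0.0
```

Call:
{"fn": "apply_moves", "kwargs": {
  "commands": [
    [0,0,0,0,0,0,58],
    [0,0,0,0,0,0,40],
    [0,0,0,0,0,0,30],
    [0,0,0,0,0,0,20],
    [0,0,0,0,0,0,10]
  ]
}}

```text
time: 32.5
tool_pos: [0.48, -0.2423, 0.0239]
ee_rot: [3.141, -0.262, 0.0]
wrist_force: [-0.5, 1.9, 5.5]
width: 0.0363
finger_force: 30.0
```

Call:
{"fn": "apply_moves", "kwargs": {
  "commands": [
    [0,0,0,0,0,0,10],
    [0,0,0,0,0,0,10],
    [0,0,0,0,0,0.002,10],
    [0,0,0,0,0,0.003,10],
    [0,0,0,0,0,0.003,10]
  ]
}}

```text
time: 33.0
tool_pos: [0.4787, -0.242, 0.0248]
ee_rot: [-3.141, -0.259, -0.0]
wrist_force: [0.2, -0.5, -1.9]
width: 0.0363
finger_force: 30.0
```

Call:
{"fn": "apply_moves", "kwargs": {
  "commands": [
    [0,0,0,0,0.002,0,10],
    [0,0,0,0,0.004,0,10],
    [0,0,0,0,0.004,0,10],
    [0,0,0,0,0.004,-0.002,10],
    [0,0,0,0,0.004,-0.003,10]
  ]
}}

```text
time: 33.5
tool_pos: [0.4795, -0.2382, 0.0239]
ee_rot: [3.141, -0.261, 0.0]
wrist_force: [-6.5, 2.4, 11.1]
width: 0.0362
finger_force: 30.0
```

Call:
{"fn": "apply_moves", "kwargs": {
  "commands": [
    [0,0,0,0,0,0,10],
    [0,0,0,0,0,0,10],
    [0,0,0,0,0,0,50],
    [0,0,0,0,0,0,55],
    [0,0,0,0,0,0,55]
  ]
}}

```text
time: 34.0
tool_pos: [0.4794, -0.2383, 0.0226]
ee_rot: [3.141, -0.261, -0.0]
wrist_force: [0.0, -0.3, 0.2]
width: 0.0512
finger_force: 0.0
```

Call:
{"fn": "apply_moves", "kwargs": {
  "commands": [
    [0,0,0,0,0,0,55],
    [0,0,0,0,0,0.02,55],
    [0,0,0,0,0,0.06,55],
    [0,0,0,0,0,0.1,55],
    [0,0,0,0,0,0.14,55]
  ]
}}

```text
time: 34.5
tool_pos: [0.4789, -0.2379, 0.1636]
ee_rot: [-3.141, -0.26, -0.0]
wrist_force: [1.0, -0.3, 0.3]
width: 0.0515
finger_force: 0.0
```

Call:
{"fn": "apply_moves", "kwargs": {
  "commands": [
    [0,0,0,-0.01,0,0.03,55],
    [0,0,0,-0.04,-0.01,0.05,55],
    [0,0,0,-0.08,-0.02,0.06,55],
    [0,0,0,-0.117,-0.03,0.06,55],
    [0,0,0,-0.117,-0.03,0.06,55]
  ]
}}

```text
time: 35.0
tool_pos: [0.3596, -0.2697, 0.2233]
ee_rot: [3.139, -0.26, -0.005]
wrist_force: [0.6, 0.2, -0.6]
width: 0.0516
finger_force: 0.0
```

Call:
{"fn": "apply_moves", "kwargs": {
  "commands": [
    [0,0,0,0,0,0.005,55],
    [0,0,0,0,0,0.005,55],
    [0,0,0,0,0,0.005,55],
    [0,0,0,0,0,0.005,55],
    [0,0,0,0,0,0.005,55]
  ]
}}

```text
time: 35.5
tool_pos: [0.3627, -0.2677, 0.2271]
ee_rot: [-3.141, -0.26, 0.001]
wrist_force: [-0.2, -0.6, -0.8]
width: 0.0519
finger_force: 0.0
```

Run:
```python
from fit import *
s=snap('wrist','wg.png');print(get_obs()['time'],get_obs()['tool_pos']);fitall(s,True)
fit(s,'w3 65',(.4727,-.2378),.054,.036,.0185,.0135,.013,65);fit(s,'w4 65',(.4634,-.1634),.07,.046,.024,.0175,.013,65)
s=snap('top')
print([(round(d['score'],2),at_z(s,d['pixel'],.0345).round(3)) for d in place_of('top','cup_center')])
```

```text
35.55 [ 0.36258529 -0.26775356  0.22714104]
w1 [ 0.867 -0.002  0.001]
w2 [ 0.907 -0.003 -0.   ]
w3 [ 0.826  0.001 -0.001]
w4 [ 0.579 -0.    -0.003]
w3 65 [ 0.827  0.001 -0.001]
w4 65 [ 0.756 -0.001 -0.002]
[(0.56, array([ 0.453, -0.075,  0.034])), (0.29, array([ 0.498, -0.446,  0.034]))]
```

```bash
python3 -c "
from bench import *
print(close_job())"
```

```text
the job is handed in; nothing more can be done
None
```

The job is handed in after about 36 s: the four weights stand upright in size order, smallest next to the timer and largest next to the cup, each within about 3 mm of its pad's centre, and the cup is still standing in place.

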